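# Half-bleed check on the bench fume filter

### The arm

A 6-joint arm with a two-finger parallel gripper is mounted at the origin on the work surface. World frame = base frame: x ahead of the robot, y to its left, z up, the work surface at z = 0. Lengths are in m, angles in degrees, forces in N, time in s.
With the tool pointing down it reaches from about 0.35 to 0.875 m from the base axis. Payload 4.2 kg.
Tool frame: the origin (TCP) lies midway between the tips of the shut fingers; the grasp point (between the pads) lies 19 mm behind it; z points along the fingers, y is the line along which they close (so a half turn about z gives the same grasp; the last joint's range is limited). The gripper opens to 87 mm and grips with 3 to 60 N. Pads are 19 mm wide; open, the fingers measure 117 mm over their backs; the gripper's body (75 mm by 190 mm) begins 51 mm behind the grasp point.
Start: joints at [-54.225, 22.042, 0.453, 0, -68.411, -14.817], TCP at [0.224, -0.584, 0.223] pointing down, gripper open.
Joint ranges: [-179.83, 179.83], [-69.29, 118.12], [-61.27, 80.66], [-181.25, 117.63], [-171.15, -9.14], [-177.46, 177.46]. Speed limits (degrees/s): [159.86, 159.86, 180, 180, 180, 180].

### API

Orientations are given as a 3x3 rotation matrix whose columns are the frame's x, y, z axes.
In Python, from station import sense, capture, camera_params, finish_job gives the robot as it stands.
- The arm moves only by the tool drive_tool, never from a script. Its argument "rows" is a list of rows, each an object of numbers: "tx", "ty", "tz": the shift along the tool's x, y, z in cm; "ax", "ay", "az": the turn, a rotation vector about the tool's x, y, z in rad; "claw": the finger opening in cm, from 0 to 8.7. In form: [{"tx": .., "ty": .., "tz": .., "ax": .., "ay": .., "az": .., "claw": ..}, ...]. A call has 1 to 10 rows; each row shifts and turns the commanded pose from where the row before left it, along the tool's axes as they then stand; what a row does not reach is not made up. A row lasts 1/12 s, in which the tool goes at most 41.7 mm and 7.16 degrees, less where a joint would pass 70% of its speed; a pose out of reach is approached as far as the arm can. A call with a gripper value outside its range is refused whole. The fingers move at their own pace and stop on an object; the grip force is fixed at half the most. Time passes only in rows, so rows that do not move let the fingers close. It gives the time, the measured TCP pose, the force, the opening and the grip force at its end, in the units of the state.
- sense(): the state, without advancing time (a new reading comes with each control period).
- capture(name): name is "side" or "top" or "wrist"; returns (picture, depth): 400x640x3 uint8, red, green, blue; 400x640 float32, m along the optical axis (not along the pixel's ray), 0 where there is no reading.
- camera_params(name): a dict with "intrinsics" (3x3 intrinsics, pixels), "k1" (the pictures are not rectified: a ray, as slopes to the right and down, at radius r is drawn at 1 + k1 r^2 times it, then the intrinsics apply), "R" (3x3) and "t" (3): a world point X has camera coordinates R X + t; the wrist camera has in their place "tool_from_camera" (4x4, takes a point from camera to tool coordinates, whose origin is the TCP and whose axes are the flange's). Camera axes: x right, y down, z forward; pixel columns grow to the right and rows downward; lengths in m; the calibration is good to about 2 mm. A picture is of the moment at which its call begins: read the wrist's pose just before it. camera_params takes no time and is no camera call.
- finish_job(): hands the job in; it is judged then, once.
The state is a dict: "time_s": time; "joints": joint angles; "joint_velocities": joint speeds; "effort": joint torques, N m; "tcp_pos": TCP position; "ee_rot": TCP orientation; "wrist_force": force on the tool from outside, world axes, zero at the start; "moment": the same for the moment, N m; "gripper_width": opening from 0.0 (shut) to 1.0 (fully open); "gripper_force": force on a finger pad.
Only numpy, scipy, OpenCV 4.12 (cv2) and the standard library are available. Lean on these libraries where they do the work, as an engineer would, in place of code of your own. Each camera call takes 0.05 s, during which the arm holds its last target. There are 200 camera calls.

### The job

For the draught check on the bench fume filter, pull its upper filter drawer all the way out to its stop and leave it out; after that slide the sprung shutter on top of the filter half open, so that its edge lines up with the two little ridges on the rails, and finish while holding it there with the gripper against its spring. Leave the lower drawer shut and do not disturb the things standing about.

Things in the scene. Friction and masses are not known exactly. Their poses are not given: they have to be found in the camera images.
- unit: The bench fume filter: grey sheet-steel box 220 (x) x 320 (y) x 160 mm high, fixed on the bench, two grey drawer fronts one above the other on the side facing the robot. Origin: centre of its underside. x points away from the drawer fronts to the back, y to the left as the robot sees it, z up. The front face lies 110 mm from the origin along -x; the head on its top keeps 55 mm or more behind that face.
- drawer_handle (a point): Middle of the level steel bar handle of the UPPER drawer. Bar: 11 mm thick, 120 mm long along y, axis 35 mm off the drawer front, on two thin stems near its ends (29 mm free behind it), 32 mm below the box's top (128 mm above the bench); the lower drawer's like bar is 70 mm beneath it. Axes as the box: x into the box, z up. The drawer opens along -x.
- drawer (a joint): How far the upper drawer is pulled out, m: 0 shut, 0.080 at its stop. It slides stiffly (about 2 N of friction) and stays where it is left. It may stand ajar by up to 25 mm at the start.
- low_drawer (a joint): How far the lower drawer (same look, just beneath) is pulled out, m: 0 shut, 0.080 at its stop. It is shut at the start and must stay so.
- head: Air-bleed head on the box's top: a dark round flange, 156 mm diameter, 6 mm thick, with two grey rails (tops 22 mm above the origin) along y and the shutter between them. Swivelled by up to 0.35 rad either way from the box; fixed. Origin: centre of its underside. Two little black ridges on the rails (at y = -40 mm, tops 27 mm up) mark half-way.
- shutter_tab (a point): Centre of the shutter's black upright tab: 12 mm thick along y (the sliding direction), 30 mm wide along x, 40 mm high, about 201 mm above the bench. It stands in the middle of the shutter, a flat aluminium plate 56 (x) x 60 (y) mm, its upper face 20 mm below this point. Inner faces of the rails: 29 mm to either side. Opens along +y of this frame; z up.
- shutter (a joint): How far the shutter is slid open, m: 0 shut (covers the 60 mm opening), 0.030 half open (its trailing, -y, edge is level with the two little ridges on the rails), 0.060 fully open. A spring pulls it shut: 4.5 N when shut, 9 N at half, 13.5 N fully open (150 N/m); let go, it snaps shut.
- can: Bystander: drink-can-shaped tin, 66 mm diameter, 115 mm high, beside the filter box. Origin: centre of its underside.
- bottle: Bystander: green bottle with an orange cap, 60 mm diameter, 170 mm high, beside the filter box. Origin: centre of its underside.
- tape: Bystander: roll of tape lying flat, 100 mm outer diameter, 24 mm high, in front of and to the side of the filter box. Origin: centre of its underside.
- socket: Bystander: steel socket 28 mm diameter, 36 mm high, standing on the filter box's top near its left (+y) edge. Origin: centre of its underside.
- wrench: Bystander: steel wrench lying flat on the bench in front of the filter box, below the drawers' handles. Origin: centre of its underside.
- jar: Bystander: clear jar with a steel lid, 68 mm diameter, 90 mm high, on the right of the bench. Origin: centre of its underside.

How it is judged:
By the outcome, as a careful person would: the job done as asked, in the order asked, and still so for the second after the job is handed in, while the arm keeps its last pose, push and grip.
It also fails if it takes over 54 s, if anything falls off the work surface, if the arm or the gripper's body presses on something with over 40 N, if the wrist force passes 120 N, or if a joint passes its speed limit or range.

## Working session

There is one attempt and no reset: what is moved stays moved. The work goes in short steps, Python scripts to look and compute and a tool call to move; the robot and the scene stay as the last step left them, time stands still between calls to the robot, and variables do not carry over. Pictures are saved under pics/ and viewed, at most 10 in all, crops included, and the job is handed in when it is done.

Besides the shell and the picture viewer there is one more tool, called after "Emit:" by a JSON object that holds its "api" and its "payload". drive_tool: Moves the arm, as the interface text tells. Its arguments: {"type":"object","properties":{"rows":{"type":"array"}},"required":["rows"]}

```bash
mkdir -p pics; cat > h.py <<'E'
import numpy as np, cv2
from station import sense, capture, camera_params
def pts(name,depth,s=None):
    p=camera_params(name);K=np.array(p["intrinsics"]);h,w=depth.shape
    u,v=np.meshgrid(np.arange(w),np.arange(h))
    uv=np.stack([u,v],-1).reshape(-1,1,2).astype(np.float64)
    n=cv2.undistortPoints(uv,K,np.array([p["k1"],0,0,0.])).reshape(h,w,2)
    c=np.dstack([n*depth[...,None],depth])
    if name=="wrist":
        T=np.array(p["tool_from_camera"]);c=c@T[:3,:3].T+T[:3,3]
        X=c@np.array(s["ee_rot"]).T+np.array(s["tcp_pos"])
    else: X=(c-np.array(p["t"]))@np.array(p["R"])
    X[depth==0]=np.nan
    return X
def shot(name,f):
    s=sense();im,d=capture(name);cv2.imwrite(f"pics/{f}.png",im[...,::-1]);X=pts(name,d,s);np.savez(f"{f}.npz",X=X,im=im);return im,X
E
python3 - <<'E'
from h import *
s=sense();print(s)
for n in("top","side"):
    shot(n,n+"0")
a=[cv2.imread(f"pics/{n}0.png") for n in("top","side")]
E
```

```text
{'time_s': 0.0, 'joints': array([-5.42255249e+01,  2.20901700e+01,  3.81709903e-01, -2.80263822e-02,
       -6.84131014e+01, -1.48161012e+01]), 'joint_velocities': array([ 0.01581317,  0.09411571,  0.02663273, -0.02415722,  0.0745031 ,
       -0.01939088]), 'effort': array([ 1.76460399e-03, -3.90666139e+01,  1.87415707e+01,  4.21989977e+00,
        1.11499254e-02, -2.04937055e-04]), 'tcp_pos': array([ 0.22335227, -0.58308908,  0.22148153]), 'ee_rot': array([[-9.33905023e-01, -3.57520138e-01, -8.71257136e-04],
       [-3.57521185e-01,  9.33902914e-01,  1.98721049e-03],
       [ 1.03201810e-04,  2.16735874e-03, -9.99997646e-01]]), 'wrist_force': array([-0.03419828, -0.64303391, -1.38563028]), 'moment': array([ 0.02388806, -0.03912279, -0.02196741]), 'gripper_force': 0.0, 'gripper_width': 1.0003021737059146}
```

View pics/top0.png

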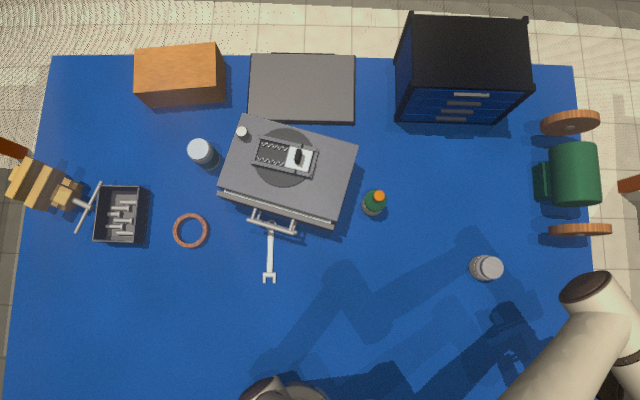

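View pics/side0.png

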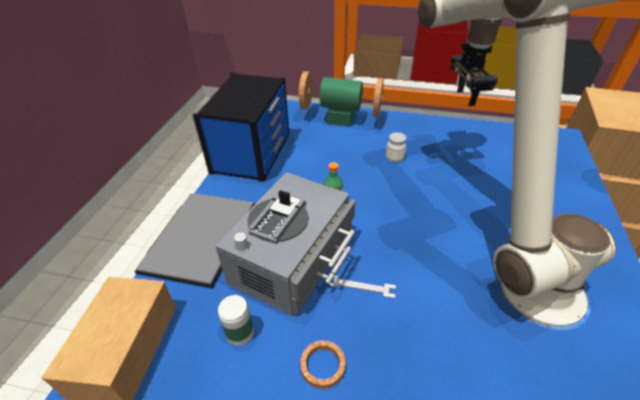

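The top view shows the box at about (288,172), the tab at (298,157), the socket at (241,131), the handle bars near (272,226) and the wrench beneath them at (269,255). The side view agrees. Next I'll measure these.

```bash
python3 - <<'E'
from h import *
X=np.load("top0.npz")["X"]
V,U=np.mgrid[0:400,0:640]
roi=(U>200)&(U<400)&(V>100)&(V<290)
def rep(n,m):
    P=X[m];print(n,m.sum(),P.mean(0).round(4) if len(P) else '')
    return P
z=X[...,2]
# box top
P=rep("boxtop",roi&(abs(z-.16)<.006))
r=cv2.minAreaRect((P[:,:2]*1000).astype(np.float32));print(r,P[:,2].mean())
P=rep("tab",roi&(z>.205)&(U<330)); print(P.round(4)[:20])
P=rep("shutterplate",roi&(abs(z-.181)<.006)&(U<330))
P=rep("socket",roi&(abs(z-.196)<.008)&(U<255))
h=roi&(V>205)&(V<245)&(U>240)&(U<305)
P=rep("handle",h&(z>.115)&(z<.145))
for u,v in zip(U[h&(z>.115)&(z<.145)],V[h&(z>.115)&(z<.145)]): print((u,v),X[v,u].round(3),end=' ')
P=rep("\nbottle",(U>355)&(U<395)&(V>180)&(V<220)&(z>.15))
P=rep("can",(U>180)&(U<216)&(V>130)&(V<172)&(z>.1))
im=cv2.imread("pics/top0.png")
cv2.imwrite("pics/crop0.png",cv2.resize(im[110:250,200:390],None,fx=4,fy=4,interpolation=cv2.INTER_CUBIC))
E
```

```text
boxtop 7384 [0.6616 0.0308 0.1607]
((662.0845947265625, -6.26611328125), (412.2976379394531, 207.34274291992188), 74.80233001708984) 0.1607261531811611
tab 72 [0.6823 0.0079 0.2195]
[[0.6979 0.0107 0.2193]
 [0.6977 0.0082 0.2204]
 [0.6972 0.0057 0.2221]
 [0.6981 0.0035 0.2193]
 [0.6948 0.0104 0.2214]
 [0.6948 0.008  0.2214]
 [0.6947 0.0056 0.2219]
 [0.6939 0.003  0.2249]
 [0.6953 0.0009 0.2205]
 [0.6918 0.0102 0.2229]
 [0.6922 0.0079 0.222 ]
 [0.692  0.0055 0.2226]
 [0.6921 0.0031 0.2224]
 [0.6928 0.0008 0.2205]
 [0.6895 0.0126 0.2222]
 [0.6899 0.0103 0.2212]
 [0.6897 0.0078 0.2219]
 [0.6899 0.0055 0.2215]
 [0.6905 0.0032 0.2195]
 [0.6912 0.0009 0.2173]]
shutterplate 1084 [0.6891 0.0332 0.1811]
socket 103 [0.748  0.154  0.1959]
handle 468 [0.5353 0.0668 0.1337]
(np.int64(248), np.int64(206)) [0.572 0.141 0.116] (np.int64(249), np.int64(206)) [0.571 0.137 0.125] (np.int64(250), np.int64(206)) [0.57  0.133 0.131] (np.int64(251), np.int64(206)) [0.569 0.129 0.139] (np.int64(252), np.int64(206)) [0.568 0.125 0.145] (np.int64(253), np.int64(206)) [0.568 0.123 0.144] (np.int64(269), np.int
[... 22952 characters left out ...]
 [0.503 0.024 0.137] (np.int64(292), np.int64(233)) [0.503 0.022 0.134] (np.int64(293), np.int64(233)) [0.503 0.02  0.133] (np.int64(294), np.int64(233)) [0.503 0.017 0.13 ] (np.int64(288), np.int64(234)) [0.501 0.033 0.129] (np.int64(289), np.int64(234)) [0.501 0.03  0.128] (np.int64(290), np.int64(234)) [0.501 0.027 0.132] (np.int64(291), np.int64(234)) [0.5   0.025 0.133] (np.int64(292), np.int64(234)) [0.501 0.022 0.131] (np.int64(293), np.int64(234)) [0.501 0.019 0.134] (np.int64(294), np.int64(234)) [0.501 0.017 0.13 ] (np.int64(292), np.int64(235)) [0.498 0.022 0.131] (np.int64(293), np.int64(235)) [0.498 0.02  0.131] 
bottle 93 [ 0.5969 -0.1922  0.1693]
can 444 [0.7237 0.286  0.1139]
```

View pics/crop0.png

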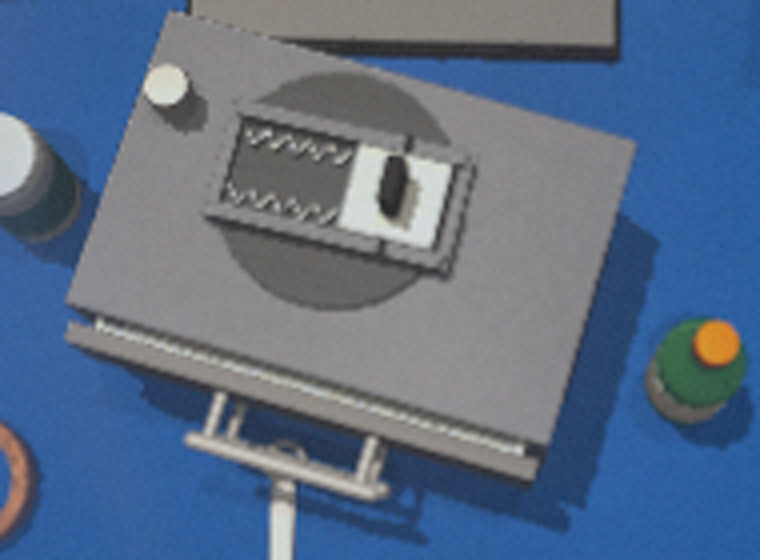

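Crop: the upper bar runs from (190,440) to (385,490), the drawer stands slightly ajar, the tab is at (395,190), and the ridges are at (407,145) and (380,248). Next I'll fit these and plan.

```bash
cat >> h.py <<'E'
def line(P):
    vx,vy,x,y=cv2.fitLine((P[:,:2]).astype(np.float32),cv2.DIST_HUBER,0,.002,.001).ravel()
    if vy<0: vx,vy=-vx,-vy
    d=np.array([vx,vy]);c=np.array([x,y]);t=(P[:,:2]-c)@d
    lo,hi=np.percentile(t,[1,99]);return d,c+d*(lo+hi)/2,hi-lo
def go(p,ydir,s):
    "tool-frame shift (cm, before turning) and az (rad) to bring TCP to p, tool y along +-ydir"
    R=np.array(s["ee_rot"]);d=R.T@(np.array(p)-s["tcp_pos"])*100
    a=[np.arctan2(k*(ydir@R[:2,0]*-1),k*(ydir@R[:2,1])) for k in(1,-1)]
    return d.round(2),np.round(a,3)
E
python3 - <<'E'
from h import *
X=np.load("top0.npz")["X"];im=np.load("top0.npz")["im"]
V,U=np.mgrid[0:400,0:640];z=X[...,2]
# bar: pixel band around the line (247.5,220)-(296,232.5)
o=np.array([247.5,220.]);e=np.array([48.5,12.5]);L=np.hypot(*e);e/=L
t=(U-o[0])*e[0]+(V-o[1])*e[1];n=-(U-o[0])*e[1]+(V-o[1])*e[0]
P=X[(t>-3)&(t<L+3)&(abs(n)<3.2)&(z>.12)&(z<.145)]
d,c,l=line(P);print("bar",d,c,l,P[:,2].mean(),len(P))
roi=(U>200)&(U<375)&(V>100)&(V<230)
m=roi&(abs(z-.16)<.004);P=X[m]
_,_,r=None,None,None
m8=cv2.morphologyEx(m.astype(np.uint8),cv2.MORPH_OPEN,np.ones((5,5)))
n_,lab,st,_=cv2.connectedComponentsWithStats(m8);k=1+st[1:,4].argmax()
P=X[lab==k];print("box",cv2.minAreaRect((P[:,:2]*1000).astype(np.float32)))
T=roi&(z>.208)&(U<330)
P=X[T];P=P[abs(P[:,2]-.221)<.004];print("tab",cv2.minAreaRect((P[:,:2]*1000).astype(np.float32)),len(P),line(P))
# rails+plate
b=roi&(abs(z-.182)<.007)&(U>245)&(U<325)&(V>130)
P=X[b];print("rails",cv2.minAreaRect((P[:,:2]*1000).astype(np.float32)),len(P))
s=sense();y=np.array([d[1],-d[0]]);print(go([*c,.25],y,s))
E
```

```text
bar [0.25552276 0.9668031 ] [0.51886008 0.07895313] 0.12545454600246736 0.13243082579323937 222
box ((673.8140869140625, 37.42332458496094), (321.8825988769531, 207.2148895263672), 74.75389099121094)
tab ((684.338623046875, 8.420648574829102), (11.64712905883789, 28.96943473815918), 77.61445617675781) 56 (array([-0.9807502 ,  0.19526657], dtype=float32), array([0.68403665, 0.00794423]), np.float64(0.02783956413429007))
rails ((694.977783203125, 58.71333312988281), (186.92227172851562, 78.95050048828125), 77.53815460205078) 1086
(array([-51.27,  51.27,  -2.75]), array([ 2.195, -0.947]))
```

Emit:
{"api": "drive_tool", "payload": {"rows": [{"tx": -2.56,"ty": 2.56,"tz": -0.3,"claw": 5},{"tx": -2.56,"ty": 2.56,"tz": -0.3,"claw": 5},{"tx": -2.56,"ty": 2.56,"tz": -0.3,"claw": 5},{"tx": -2.56,"ty": 2.56,"tz": -0.3,"claw": 5},{"tx": -2.56,"ty": 2.56,"tz": -0.3,"claw": 5},{"tx": -2.56,"ty": 2.56,"tz": -0.3,"claw": 5},{"tx": -2.56,"ty": 2.56,"tz": -0.3,"claw": 5},{"tx": -2.56,"ty": 2.56,"tz": -0.3,"claw": 5},{"tx": -2.56,"ty": 2.56,"tz": -0.3,"claw": 5},{"tx": -2.56,"ty": 2.56,"claw": 5}]}}

```text
invalid input at $.rows[0]: expected keys tx, ty, tz, ax, ay, az, claw
```

Emit:
{"api": "drive_tool", "payload": {"rows": [{"tx": -2.56,"ty": 2.56,"claw": 5},{"tx": -2.56,"ty": 2.56,"claw": 5},{"tx": -2.56,"ty": 2.56,"claw": 5},{"tx": -2.56,"ty": 2.56,"claw": 5},{"tx": -2.56,"ty": 2.56,"claw": 5},{"tx": -2.56,"ty": 2.56,"claw": 5},{"tx": -2.56,"ty": 2.56,"claw": 5},{"tx": -2.56,"ty": 2.56,"claw": 5},{"tx": -2.56,"ty": 2.56,"claw": 5},{"tx": -2.56,"ty": 2.56,"claw": 5}]}}

```text
invalid input at $.rows[0]: expected keys tx, ty, tz, ax, ay, az, claw
```

Emit:
{"api": "drive_tool", "payload": {"rows": [{"az": -0.118,"claw": 5},{"az": -0.118,"claw": 5},{"az": -0.118,"claw": 5},{"az": -0.118,"claw": 5},{"az": -0.118,"claw": 5},{"az": -0.118,"claw": 5},{"az": -0.118,"claw": 5},{"az": -0.118,"claw": 5},{"claw": 2.2},{"claw": 2.2}]}}

```text
invalid input at $.rows[0]: expected keys tx, ty, tz, ax, ay, az, claw
```

```bash
python3 - <<'E'
from h import *
s=sense();print(s["tcp_pos"],s["ee_rot"],s["joints"],s["gripper_width"],s["time_s"])
im,X=shot("wrist","w1")
E
```

```text
[ 0.22340044 -0.58313847  0.22157675] [[-9.33883788e-01 -3.57575787e-01 -7.92024839e-04]
 [-3.57576650e-01  9.33882069e-01  1.79467611e-03]
 [ 9.79250758e-05  1.95922851e-03 -9.99998076e-01]] [-5.42231535e+01  2.20865493e+01  3.88943013e-01 -2.50570137e-02
 -6.84123498e+01 -1.48161663e+01] 1.0006845447130586 0.1
```

View pics/w1.png

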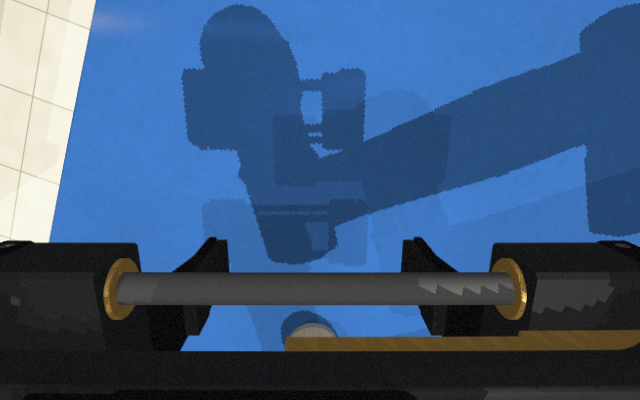

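All the keys are needed in every row, so nothing moved. The wrist view only shows the open fingers over bare bench.

Emit:
{"api": "drive_tool", "payload": {"rows": [{"tx": -2.56,"ty": 2.56,"tz": -0.3,"ax": 0,"ay": 0,"az": 0,"claw": 5},{"tx": -2.56,"ty": 2.56,"tz": -0.3,"ax": 0,"ay": 0,"az": 0,"claw": 5},{"tx": -2.56,"ty": 2.56,"tz": -0.3,"ax": 0,"ay": 0,"az": 0,"claw": 5},{"tx": -2.56,"ty": 2.56,"tz": -0.3,"ax": 0,"ay": 0,"az": 0,"claw": 5},{"tx": -2.56,"ty": 2.56,"tz": -0.3,"ax": 0,"ay": 0,"az": 0,"claw": 5},{"tx": -2.56,"ty": 2.56,"tz": -0.3,"ax": 0,"ay": 0,"az": 0,"claw": 5},{"tx": -2.56,"ty": 2.56,"tz": -0.3,"ax": 0,"ay": 0,"az": 0,"claw": 5},{"tx": -2.56,"ty": 2.56,"tz": -0.3,"ax": 0,"ay": 0,"az": 0,"claw": 5},{"tx": -2.56,"ty": 2.56,"tz": -0.3,"ax": 0,"ay": 0,"az": 0,"claw": 5},{"tx": -2.56,"ty": 2.56,"tz": 0,"ax": 0,"ay": 0,"az": 0,"claw": 5}]}}

```text
time_s: 0.98
tcp_pos: [0.3715, -0.2514, 0.2501]
ee_rot: [[-0.934, -0.358, 0.001], [-0.358, 0.934, -0.0], [-0.001, -0.001, -1.0]]
wrist_force: [-0.8, 0.4, 1.5]
gripper_width: 0.579
gripper_force: 0.0
```

Emit:
{"api": "drive_tool", "payload": {"rows": [{"tx": -2.56,"ty": 2.56,"tz": 0,"ax": 0,"ay": 0,"az": 0,"claw": 5},{"tx": -2.56,"ty": 2.56,"tz": 0,"ax": 0,"ay": 0,"az": 0,"claw": 5},{"tx": -2.56,"ty": 2.56,"tz": 0,"ax": 0,"ay": 0,"az": 0,"claw": 5},{"tx": -2.56,"ty": 2.56,"tz": 0,"ax": 0,"ay": 0,"az": 0,"claw": 5},{"tx": -2.56,"ty": 2.56,"tz": 0,"ax": 0,"ay": 0,"az": 0,"claw": 5},{"tx": -2.56,"ty": 2.56,"tz": 0,"ax": 0,"ay": 0,"az": 0,"claw": 5},{"tx": -2.56,"ty": 2.56,"tz": 0,"ax": 0,"ay": 0,"az": 0,"claw": 5},{"tx": -2.56,"ty": 2.56,"tz": 0,"ax": 0,"ay": 0,"az": 0,"claw": 5},{"tx": -2.56,"ty": 2.56,"tz": 0,"ax": 0,"ay": 0,"az": 0,"claw": 5},{"tx": -2.56,"ty": 2.56,"tz": 0,"ax": 0,"ay": 0,"az": 0,"claw": 5}]}}

```text
time_s: 1.82
tcp_pos: [0.5187, 0.0795, 0.2494]
ee_rot: [[-0.934, -0.358, -0.0], [-0.358, 0.934, -0.0], [0.0, 0.0, -1.0]]
wrist_force: [0.6, -0.6, 1.1]
gripper_width: 0.575
gripper_force: 0.0
```

Emit:
{"api": "drive_tool", "payload": {"rows": [{"tx": 0,"ty": 0,"tz": 0,"ax": 0,"ay": 0,"az": -0.118,"claw": 5},{"tx": 0,"ty": 0,"tz": 0,"ax": 0,"ay": 0,"az": -0.118,"claw": 5},{"tx": 0,"ty": 0,"tz": 0,"ax": 0,"ay": 0,"az": -0.118,"claw": 5},{"tx": 0,"ty": 0,"tz": 0,"ax": 0,"ay": 0,"az": -0.118,"claw": 5},{"tx": 0,"ty": 0,"tz": 0,"ax": 0,"ay": 0,"az": -0.118,"claw": 5},{"tx": 0,"ty": 0,"tz": 0,"ax": 0,"ay": 0,"az": -0.118,"claw": 5},{"tx": 0,"ty": 0,"tz": 0,"ax": 0,"ay": 0,"az": -0.118,"claw": 5},{"tx": 0,"ty": 0,"tz": 0,"ax": 0,"ay": 0,"az": -0.118,"claw": 2.2},{"tx": 0,"ty": 0,"tz": 0,"ax": 0,"ay": 0,"az": 0,"claw": 2.2},{"tx": 0,"ty": 0,"tz": 0,"ax": 0,"ay": 0,"az": 0,"claw": 2.2}]}}

```text
time_s: 2.65
tcp_pos: [0.5183, 0.0776, 0.2493]
ee_rot: [[-0.261, -0.965, -0.001], [-0.965, 0.261, -0.0], [0.0, 0.001, -1.0]]
wrist_force: [-0.4, -0.0, 0.1]
gripper_width: 0.427
gripper_force: 0.0
```

```bash
python3 - <<'E'
from h import *
s=sense();print(s["tcp_pos"],s["ee_rot"],s["joints"],s["gripper_width"],s["time_s"])
im,X=shot("wrist","w2")
E
```

```text
[0.51834854 0.07760524 0.24931448] [[-2.61029653e-01 -9.65330613e-01 -5.72715804e-04]
 [-9.65330751e-01  2.61029751e-01 -1.03588030e-04]
 [ 2.49492561e-04  5.25820629e-04 -9.99999831e-01]] [ 2.62606894e+01  1.10982486e+01 -1.10665792e+01 -9.92779539e-03
 -6.78672260e+01 -4.13881176e+01] 0.4267685152593769 2.65
```

View pics/w2.png

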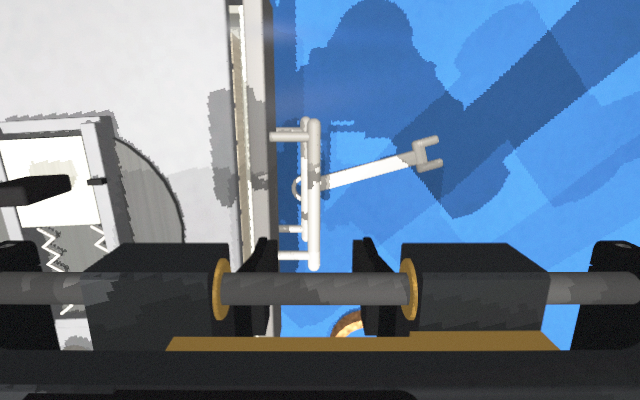

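The wrist view shows the upper bar from (313,122) to (315,268), parallel to the image columns, with the tab at (35,188). I'll measure the bar and tab in this near view.

```bash
python3 - <<'E'
from h import *
X=np.load("w2.npz")["X"];V,U=np.mgrid[0:400,0:640];z=X[...,2];s=sense()
P=X[(U>300)&(U<325)&(V>112)&(V<275)&(z>.118)&(z<.145)]
d,c,l=line(P);print("bar",d,c,l,P[:,2].max(),len(P))
P=P[P[:,2]>.128]; print(line(P))
y=np.array([.966,-.259])
print("grasp shift",go([*c,.109],y,s))
# box front edge line (top of box) 
m=(U>200)&(U<250)&(V<235)&(abs(z-.16)<.004);Q=X[m];print("box",Q.mean(0), ((Q[:,:2]-c)@y).min())
m=(V<235)&(U>225)&(U<290)&(abs(z-.148)<.012);Q=X[m];q=(Q[:,:2]-c)@y
print([(round(a,3),round(float(np.median(Q[(q>a)&(q<a+.005),2])),4)) for a in np.arange(0,.08,.005) if ((q>a)&(q<a+.005)).sum()>20])
m=(U<75)&(V>165)&(V<215)&(z>.212);Q=X[m];print("tab",Q.mean(0),cv2.minAreaRect((Q[:,:2]*1000).astype(np.float32)))
E
```

```text
bar [0.2654    0.9641384] [0.51954068 0.07649262] 0.12387053454762667 0.13507670519892495 2074
(array([0.26352033, 0.96465385], dtype=float32), array([0.51951681, 0.0765136 ]), np.float64(0.12387599050521735))
grasp shift (array([ 0.08, -0.14, 14.04]), array([ 3.14e+00, -2.00e-03]))
box [0.56931606 0.00293819 0.1595857 ] 0.0554508718106622
[(np.float64(0.03), 0.1429), (np.float64(0.035), 0.1456), (np.float64(0.04), 0.1457), (np.float64(0.045), 0.1454), (np.float64(0.055), 0.158), (np.float64(0.06), 0.1593), (np.float64(0.065), 0.1592)]
tab [0.67524414 0.00911536 0.21879383] ((678.4965209960938, 8.85590648651123), (12.16608715057373, 20.70507049560547), 77.91504669189453)
```

Emit:
{"api": "drive_tool", "payload": {"rows": [{"tx": 0.08,"ty": -0.14,"tz": 1,"ax": 0,"ay": 0,"az": 0,"claw": 2.4},{"tx": 0,"ty": 0,"tz": 1,"ax": 0,"ay": 0,"az": 0,"claw": 2.4},{"tx": 0,"ty": 0,"tz": 1.5,"ax": 0,"ay": 0,"az": 0,"claw": 2.4},{"tx": 0,"ty": 0,"tz": 1.5,"ax": 0,"ay": 0,"az": 0,"claw": 2.4},{"tx": 0,"ty": 0,"tz": 1.5,"ax": 0,"ay": 0,"az": 0,"claw": 2.4},{"tx": 0,"ty": 0,"tz": 1.5,"ax": 0,"ay": 0,"az": 0,"claw": 2.4},{"tx": 0,"ty": 0,"tz": 1.5,"ax": 0,"ay": 0,"az": 0,"claw": 2.4},{"tx": 0,"ty": 0,"tz": 0.5,"ax": 0,"ay": 0,"az": 0,"claw": 2.4}]}}

```text
time_s: 3.37
tcp_pos: [0.5176, 0.0757, 0.1461]
ee_rot: [[-0.26, -0.966, -0.006], [-0.966, 0.26, -0.002], [0.003, 0.005, -1.0]]
wrist_force: [-1.2, -1.2, 0.8]
gripper_width: 0.273
gripper_force: 0.0
```

Emit:
{"api": "drive_tool", "payload": {"rows": [{"tx": 0,"ty": 0,"tz": 1,"ax": 0,"ay": 0,"az": 0,"claw": 2.4},{"tx": 0,"ty": 0,"tz": 1,"ax": 0,"ay": 0,"az": 0,"claw": 2.4},{"tx": 0,"ty": 0,"tz": 1,"ax": 0,"ay": 0,"az": 0,"claw": 2.4},{"tx": 0,"ty": 0,"tz": 1,"ax": 0,"ay": 0,"az": 0,"claw": 2.4},{"tx": 0,"ty": 0,"tz": 0,"ax": 0,"ay": 0,"az": 0,"claw": 0.8},{"tx": 0,"ty": 0,"tz": 0,"ax": 0,"ay": 0,"az": 0,"claw": 0.8},{"tx": 0,"ty": 0,"tz": 0,"ax": 0,"ay": 0,"az": 0,"claw": 0.8},{"tx": 0,"ty": 0,"tz": 0,"ax": 0,"ay": 0,"az": 0,"claw": 0.8}]}}

```text
time_s: 4.03
tcp_pos: [0.5197, 0.0767, 0.1098]
ee_rot: [[-0.258, -0.966, 0.0], [-0.966, 0.258, 0.001], [-0.001, -0.0, -1.0]]
wrist_force: [-0.3, 1.1, -1.1]
gripper_width: 0.112
gripper_force: 28.7
```

Emit:
{"api": "drive_tool", "payload": {"rows": [{"tx": 0,"ty": 0.5,"tz": 0,"ax": 0,"ay": 0,"az": 0,"claw": 0.5},{"tx": 0,"ty": 0.5,"tz": 0,"ax": 0,"ay": 0,"az": 0,"claw": 0.5},{"tx": 0,"ty": 0.5,"tz": 0,"ax": 0,"ay": 0,"az": 0,"claw": 0.5},{"tx": 0,"ty": 0.5,"tz": 0,"ax": 0,"ay": 0,"az": 0,"claw": 0.5},{"tx": 0,"ty": 0.5,"tz": 0,"ax": 0,"ay": 0,"az": 0,"claw": 0.5},{"tx": 0,"ty": 0.5,"tz": 0,"ax": 0,"ay": 0,"az": 0,"claw": 0.5},{"tx": 0,"ty": 0.5,"tz": 0,"ax": 0,"ay": 0,"az": 0,"claw": 0.5},{"tx": 0,"ty": 0.5,"tz": 0,"ax": 0,"ay": 0,"az": 0,"claw": 0.5},{"tx": 0,"ty": 0.5,"tz": 0,"ax": 0,"ay": 0,"az": 0,"claw": 0.5},{"tx": 0,"ty": 0.5,"tz": 0,"ax": 0,"ay": 0,"az": 0,"claw": 0.5}]}}

```text
time_s: 4.87
tcp_pos: [0.4713, 0.0898, 0.1098]
ee_rot: [[-0.258, -0.966, 0.001], [-0.966, 0.258, 0.0], [-0.001, -0.001, -1.0]]
wrist_force: [1.8, 0.4, -0.3]
gripper_width: 0.118
gripper_force: 30.0
```

Emit:
{"api": "drive_tool", "payload": {"rows": [{"tx": 0,"ty": 0.3,"tz": 0,"ax": 0,"ay": 0,"az": 0,"claw": 0.5},{"tx": 0,"ty": 0.3,"tz": 0,"ax": 0,"ay": 0,"az": 0,"claw": 0.5},{"tx": 0,"ty": 0.2,"tz": 0,"ax": 0,"ay": 0,"az": 0,"claw": 0.5},{"tx": 0,"ty": 0,"tz": 0,"ax": 0,"ay": 0,"az": 0,"claw": 0.5}]}}

```text
time_s: 5.2
tcp_pos: [0.4634, 0.0919, 0.1098]
ee_rot: [[-0.258, -0.966, 0.0], [-0.966, 0.258, 0.001], [-0.001, -0.0, -1.0]]
wrist_force: [-0.7, 2.4, 2.8]
gripper_width: 0.116
gripper_force: 30.0
```

Emit:
{"api": "drive_tool", "payload": {"rows": [{"tx": 0,"ty": 0.3,"tz": 0,"ax": 0,"ay": 0,"az": 0,"claw": 0.5},{"tx": 0,"ty": 0.3,"tz": 0,"ax": 0,"ay": 0,"az": 0,"claw": 0.5},{"tx": 0,"ty": 0,"tz": 0,"ax": 0,"ay": 0,"az": 0,"claw": 0.5},{"tx": 0,"ty": 0,"tz": 0,"ax": 0,"ay": 0,"az": 0,"claw": 0.5}]}}

```text
time_s: 5.53
tcp_pos: [0.4578, 0.0934, 0.1098]
ee_rot: [[-0.258, -0.966, 0.0], [-0.966, 0.258, 0.001], [-0.001, -0.0, -1.0]]
wrist_force: [-0.6, 4.4, 3.1]
gripper_width: 0.117
gripper_force: 30.0
```

Emit:
{"api": "drive_tool", "payload": {"rows": [{"tx": 0,"ty": 0.2,"tz": 0,"ax": 0,"ay": 0,"az": 0,"claw": 0.5},{"tx": 0,"ty": 0.2,"tz": 0,"ax": 0,"ay": 0,"az": 0,"claw": 0.5},{"tx": 0,"ty": 0,"tz": 0,"ax": 0,"ay": 0,"az": 0,"claw": 0.5}]}}

```text
time_s: 5.78
tcp_pos: [0.4542, 0.0944, 0.1098]
ee_rot: [[-0.258, -0.966, 0.001], [-0.966, 0.258, 0.001], [-0.001, -0.001, -1.0]]
wrist_force: [2.3, 4.0, 2.8]
gripper_width: 0.113
gripper_force: 30.0
```

Emit:
{"api": "drive_tool", "payload": {"rows": [{"tx": 0,"ty": 0.2,"tz": 0,"ax": 0,"ay": 0,"az": 0,"claw": 0.5},{"tx": 0,"ty": 0.1,"tz": 0,"ax": 0,"ay": 0,"az": 0,"claw": 0.5},{"tx": 0,"ty": 0,"tz": 0,"ax": 0,"ay": 0,"az": 0,"claw": 0.5}]}}

```text
time_s: 6.03
tcp_pos: [0.4513, 0.0952, 0.1098]
ee_rot: [[-0.258, -0.966, 0.001], [-0.966, 0.258, 0.001], [-0.001, -0.001, -1.0]]
wrist_force: [2.5, 3.9, 2.2]
gripper_width: 0.113
gripper_force: 30.0
```

Emit:
{"api": "drive_tool", "payload": {"rows": [{"tx": 0,"ty": 0.2,"tz": 0,"ax": 0,"ay": 0,"az": 0,"claw": 0.5},{"tx": 0,"ty": 0.1,"tz": 0,"ax": 0,"ay": 0,"az": 0,"claw": 0.5},{"tx": 0,"ty": 0,"tz": 0,"ax": 0,"ay": 0,"az": 0,"claw": 0.5}]}}

```text
time_s: 6.28
tcp_pos: [0.4499, 0.0956, 0.1098]
ee_rot: [[-0.257, -0.966, 0.004], [-0.966, 0.257, 0.0], [-0.001, -0.004, -1.0]]
wrist_force: [9.1, 0.3, -1.8]
gripper_width: 0.112
gripper_force: 30.0
```

Emit:
{"api": "drive_tool", "payload": {"rows": [{"tx": 0,"ty": 0.1,"tz": 0,"ax": 0,"ay": 0,"az": 0,"claw": 0.5},{"tx": 0,"ty": 0.1,"tz": 0,"ax": 0,"ay": 0,"az": 0,"claw": 0.5},{"tx": 0,"ty": 0,"tz": 0,"ax": 0,"ay": 0,"az": 0,"claw": 0.5}]}}

```text
time_s: 6.53
tcp_pos: [0.4499, 0.0957, 0.1098]
ee_rot: [[-0.257, -0.966, 0.007], [-0.967, 0.257, -0.0], [-0.002, -0.007, -1.0]]
wrist_force: [15.6, -5.8, -7.2]
gripper_width: 0.114
gripper_force: 30.0
```

Emit:
{"api": "drive_tool", "payload": {"rows": [{"tx": 0,"ty": -0.3,"tz": 0,"ax": 0,"ay": 0,"az": 0,"claw": 0.5},{"tx": 0,"ty": 0,"tz": 0,"ax": 0,"ay": 0,"az": 0,"claw": 2.5},{"tx": 0,"ty": 0,"tz": 0,"ax": 0,"ay": 0,"az": 0,"claw": 2.5},{"tx": 0,"ty": 0,"tz": 0,"ax": 0,"ay": 0,"az": 0,"claw": 2.5},{"tx": 0,"ty": 0,"tz": 0,"ax": 0,"ay": 0,"az": 0,"claw": 2.5},{"tx": 0,"ty": 0,"tz": -1,"ax": 0,"ay": 0,"az": 0,"claw": 2.5},{"tx": 0,"ty": 0,"tz": -2,"ax": 0,"ay": 0,"az": 0,"claw": 2.5},{"tx": 0,"ty": 0,"tz": -3,"ax": 0,"ay": 0,"az": 0,"claw": 2.5},{"tx": 0,"ty": 0,"tz": -4,"ax": 0,"ay": 0,"az": 0,"claw": 2.5},{"tx": 0,"ty": 0,"tz": -4,"ax": 0,"ay": 0,"az": 0,"claw": 2.5}]}}

```text
time_s: 7.37
tcp_pos: [0.4473, 0.0943, 0.2499]
ee_rot: [[-0.258, -0.966, -0.005], [-0.966, 0.258, -0.003], [0.004, 0.004, -1.0]]
wrist_force: [1.7, 0.4, 0.3]
gripper_width: 0.289
gripper_force: 0.0
```

Emit:
{"api": "drive_tool", "payload": {"rows": [{"tx": 0,"ty": 0,"tz": -1,"ax": 0,"ay": 0,"az": 0,"claw": 5},{"tx": 0,"ty": 0,"tz": 0,"ax": 0,"ay": 0,"az": 0,"claw": 5}]}}

```text
time_s: 7.53
tcp_pos: [0.4501, 0.0957, 0.2629]
ee_rot: [[-0.258, -0.966, 0.006], [-0.966, 0.258, 0.003], [-0.004, -0.005, -1.0]]
wrist_force: [1.0, -0.5, -0.5]
gripper_width: 0.367
gripper_force: 0.0
```

```bash
python3 - <<'E'
from h import *
shot("top","top1")
s=sense();print(s["tcp_pos"],s["ee_rot"],s["joints"])
im=cv2.imread("pics/top1.png");cv2.imwrite("pics/crop1.png",cv2.resize(im[110:260,200:390],None,fx=4,fy=4,interpolation=cv2.INTER_CUBIC))
yh=np.array([.213,.977]);
X=np.load("w2.npz")["X"]
print("tab from top .6843,.0084:",go([.6843,.0084,.27],yh,s))
E
```

```text
[0.44878599 0.09531139 0.26032982] [[-2.58220831e-01 -9.66085333e-01  1.06419628e-03]
 [-9.66084692e-01  2.58222102e-01  1.30919976e-03]
 [-1.53959768e-03 -6.90041088e-04 -9.99998577e-01]] [ 3.23517792e+01  3.88851166e+00 -1.80109211e+01 -3.31521511e-02
 -6.80089211e+01 -4.73039569e+01]
tab from top .6843,.0084: (array([  2.31, -25.  ,  -0.95]), array([ 1.524, -1.617]))
```

View pics/crop1.png

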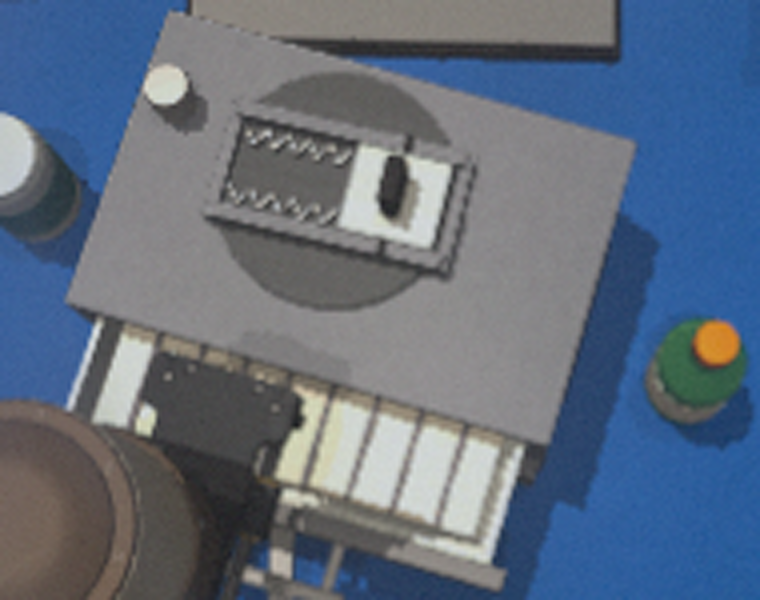

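The picture shows the upper drawer right out and the things around it unmoved. I'll rotate the tool and stop 9 cm short of the tab for a near look.

Emit:
{"api": "drive_tool", "payload": {"rows": [{"tx": 0.2,"ty": -2,"tz": -0.3,"ax": 0,"ay": 0,"az": 0,"claw": 5},{"tx": 0.2,"ty": -3,"tz": -0.3,"ax": 0,"ay": 0,"az": 0,"claw": 5},{"tx": 0.2,"ty": -3,"tz": -0.3,"ax": 0,"ay": 0,"az": 0,"claw": 5},{"tx": 0.2,"ty": -3,"tz": 0,"ax": 0,"ay": 0,"az": 0,"claw": 5},{"tx": 0.7,"ty": -3,"tz": 0,"ax": 0,"ay": 0,"az": -0.117,"claw": 5},{"tx": 0.3,"ty": -1,"tz": 0,"ax": 0,"ay": 0,"az": -0.12,"claw": 5},{"tx": 0,"ty": 0,"tz": 0,"ax": 0,"ay": 0,"az": -0.12,"claw": 5},{"tx": 0,"ty": 0,"tz": 0,"ax": 0,"ay": 0,"az": -0.12,"claw": 5},{"tx": 0,"ty": 0,"tz": 0,"ax": 0,"ay": 0,"az": -0.12,"claw": 5},{"tx": 0,"ty": 0,"tz": 0,"ax": 0,"ay": 0,"az": -0.12,"claw": 5}]}}

```text
time_s: 8.42
tcp_pos: [0.5886, 0.0399, 0.2653]
ee_rot: [[0.445, -0.895, -0.007], [-0.895, -0.445, -0.001], [-0.002, 0.006, -1.0]]
wrist_force: [0.3, -0.6, -0.5]
gripper_width: 0.573
gripper_force: 0.0
```

Emit:
{"api": "drive_tool", "payload": {"rows": [{"tx": 0,"ty": 0,"tz": 0,"ax": 0,"ay": 0,"az": -0.12,"claw": 5},{"tx": 0,"ty": 0,"tz": 0,"ax": 0,"ay": 0,"az": -0.12,"claw": 5},{"tx": 0,"ty": 0,"tz": 0,"ax": 0,"ay": 0,"az": -0.12,"claw": 5},{"tx": 0,"ty": 0,"tz": 0,"ax": 0,"ay": 0,"az": -0.12,"claw": 5},{"tx": 0,"ty": 0,"tz": 0,"ax": 0,"ay": 0,"az": -0.12,"claw": 5},{"tx": 0,"ty": 0,"tz": 0,"ax": 0,"ay": 0,"az": -0.12,"claw": 5},{"tx": 0,"ty": 0,"tz": 0,"ax": 0,"ay": 0,"az": -0.12,"claw": 5},{"tx": 0,"ty": 0,"tz": 0,"ax": 0,"ay": 0,"az": -0.12,"claw": 5},{"tx": 0,"ty": 0,"tz": 0,"ax": 0,"ay": 0,"az": 0,"claw": 5},{"tx": 0,"ty": 0,"tz": 0,"ax": 0,"ay": 0,"az": 0,"claw": 5}]}}

```text
time_s: 9.25
tcp_pos: [0.589, 0.0401, 0.2664]
ee_rot: [[0.988, -0.157, -0.004], [-0.157, -0.988, -0.001], [-0.004, 0.002, -1.0]]
wrist_force: [0.0, 0.5, 0.2]
gripper_width: 0.576
gripper_force: 0.0
```

```bash
python3 - <<'E'
from h import *
s=sense();print(s["tcp_pos"],s["ee_rot"][:2],s["joints"],s["time_s"])
shot("wrist","w3")
E
```

```text
[0.58895945 0.04011569 0.26636703] [[ 0.98753515 -0.15733742 -0.00438967]
 [-0.15734322 -0.98754347 -0.00100705]] [ 1.95862572e+01  1.72539134e+01 -2.93418612e-01 -3.13689009e-02
 -7.27089704e+01  6.13705347e+01] 9.25
```

View pics/w3.png

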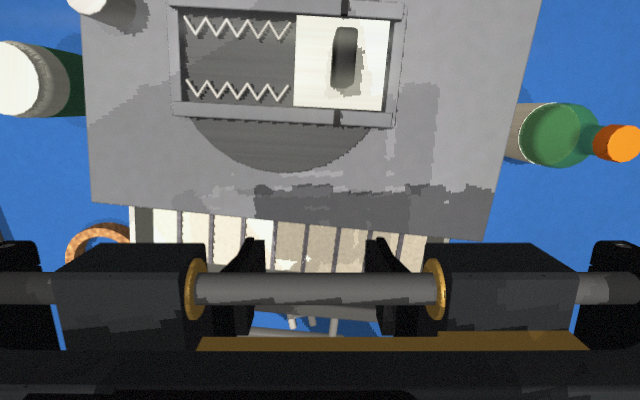

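The wrist view shows the plate spanning (294,15) to (388,108), the tab at (345,57), and the ridges at (346,8) and (338,120). I'll measure the plate, tab and head yaw.

```bash
python3 - <<'E'
from h import *
D=np.load("w3.npz");X=D["X"];im=D["im"].astype(int);V,U=np.mgrid[0:400,0:640];z=X[...,2];s=sense()
g=im.min(2)
m=(g>195)&(U>288)&(U<392)&(V>12)&(V<112)&(abs(z-.181)<.006)
P=X[m];r=cv2.minAreaRect((P[:,:2]*1000).astype(np.float32));print("plate",r,P[:,2].mean())
m=(U>322)&(U<368)&(V>20)&(V<95)&(z>.213);Q=X[m];print("tab",Q.mean(0),cv2.minAreaRect((Q[:,:2]*1000).astype(np.float32)),len(Q))
for a,b in((346,8),(338,120)):
    w=(abs(U-a)<9)&(abs(V-b)<10);k=w&(im.max(2)<60);print("ridge",k.sum(),np.nanmean(X[k],0),U[k].mean(),V[k].mean())
# rail near inner/outer edges: rail-top pixels of lower rail
w=(U>175)&(U<390)&(V>98)&(V<130)&(abs(z-.182)<.003);d,c,l=line(X[w]);print("lower rail dir",d,np.degrees(np.arctan2(d[0],d[1])),c,l)
E
```

```text
plate ((684.9524536132812, 7.511608123779297), (60.24916076660156, 55.7867546081543), 77.77814483642578) 0.1807609147049983
tab [0.68474267 0.00804622 0.22036821] ((684.6516723632812, 7.805168151855469), (12.128717422485352, 30.168590545654297), 77.77296447753906) 1271
ridge 112 [0.7159228  0.00074958 0.18494305] 344.45535714285717 9.116071428571429
ridge 53 [0.64760089 0.01500234 0.18172831] 336.9811320754717 122.75471698113208
lower rail dir [0.17528532 0.9845177 ] 10.095263 [0.66076822 0.05028522] 0.14233485476091054
```

```bash
python3 - <<'E'
from h import *
s=sense();print(go([.6848,.0077,.190],np.array([.2117,.9773]),s))
E
```

```text
(array([9.98, 1.69, 7.65]), array([-3.086,  0.056]))
```

Emit:
{"api": "drive_tool", "payload": {"rows": [{"tx": 2,"ty": 0.34,"tz": 0,"ax": 0,"ay": 0,"az": 0,"claw": 4},{"tx": 3,"ty": 0.5,"tz": 0,"ax": 0,"ay": 0,"az": 0,"claw": 4},{"tx": 3,"ty": 0.5,"tz": 0,"ax": 0,"ay": 0,"az": 0,"claw": 4},{"tx": 1.98,"ty": 0.35,"tz": 0,"ax": 0,"ay": 0,"az": 0,"claw": 4},{"tx": 0,"ty": 0,"tz": 0,"ax": 0,"ay": 0,"az": 0.056,"claw": 4},{"tx": 0,"ty": 0,"tz": 1,"ax": 0,"ay": 0,"az": 0,"claw": 4},{"tx": 0,"ty": 0,"tz": 1.5,"ax": 0,"ay": 0,"az": 0,"claw": 4},{"tx": 0,"ty": 0,"tz": 1,"ax": 0,"ay": 0,"az": 0,"claw": 4},{"tx": 0,"ty": 0,"tz": 0,"ax": 0,"ay": 0,"az": 0,"claw": 4},{"tx": 0,"ty": 0,"tz": 0,"ax": 0,"ay": 0,"az": 0,"claw": 4}]}}

```text
time_s: 10.13
tcp_pos: [0.6852, 0.0083, 0.2326]
ee_rot: [[0.978, -0.209, -0.002], [-0.209, -0.978, -0.001], [-0.002, 0.001, -1.0]]
wrist_force: [0.4, -0.2, 0.4]
gripper_width: 0.458
gripper_force: 0.0
```

```bash
python3 - <<'E'
from h import *
s=sense();print(go([.6848,.0077,.190],np.array([.2117,.9773]),s),s["wrist_force"],s["gripper_width"])
E
```

```text
(array([-0.02,  0.06,  4.26]), array([-3.139e+00,  3.000e-03])) [ 0.40369475 -0.24192106  0.35421771] 0.45793122414631904
```

Emit:
{"api": "drive_tool", "payload": {"rows": [{"tx": 0,"ty": 0.06,"tz": 1,"ax": 0,"ay": 0,"az": 0,"claw": 4},{"tx": 0,"ty": 0,"tz": 1,"ax": 0,"ay": 0,"az": 0,"claw": 4},{"tx": 0,"ty": 0,"tz": 1,"ax": 0,"ay": 0,"az": 0,"claw": 4},{"tx": 0,"ty": 0,"tz": 0.8,"ax": 0,"ay": 0,"az": 0,"claw": 4},{"tx": 0,"ty": 0,"tz": 0.4,"ax": 0,"ay": 0,"az": 0,"claw": 4},{"tx": 0,"ty": 0,"tz": 0,"ax": 0,"ay": 0,"az": 0,"claw": 4}]}}

```text
time_s: 10.63
tcp_pos: [0.6851, 0.0076, 0.1897]
ee_rot: [[0.978, -0.209, -0.003], [-0.209, -0.978, -0.0], [-0.003, 0.001, -1.0]]
wrist_force: [0.1, -0.5, 0.0]
gripper_width: 0.456
gripper_force: 0.0
```

Emit:
{"api": "drive_tool", "payload": {"rows": [{"tx": 0,"ty": 0,"tz": 0,"ax": 0,"ay": 0,"az": 0,"claw": 0.5},{"tx": 0,"ty": 0,"tz": 0,"ax": 0,"ay": 0,"az": 0,"claw": 0.5},{"tx": 0,"ty": 0,"tz": 0,"ax": 0,"ay": 0,"az": 0,"claw": 0.5},{"tx": 0,"ty": 0,"tz": 0,"ax": 0,"ay": 0,"az": 0,"claw": 0.5},{"tx": 0,"ty": 0,"tz": 0,"ax": 0,"ay": 0,"az": 0,"claw": 0.5},{"tx": 0,"ty": 0,"tz": 0,"ax": 0,"ay": 0,"az": 0,"claw": 0.5}]}}

```text
time_s: 11.13
tcp_pos: [0.686, 0.0076, 0.1919]
ee_rot: [[0.978, -0.209, 0.001], [-0.209, -0.978, -0.0], [0.001, 0.0, -1.0]]
wrist_force: [-0.3, -0.5, 0.8]
gripper_width: 0.134
gripper_force: 30.0
```

Emit:
{"api": "drive_tool", "payload": {"rows": [{"tx": 0,"ty": -0.3,"tz": 0,"ax": 0,"ay": 0,"az": 0,"claw": 0.5},{"tx": 0,"ty": -0.4,"tz": 0,"ax": 0,"ay": 0,"az": 0,"claw": 0.5},{"tx": 0,"ty": -0.4,"tz": 0,"ax": 0,"ay": 0,"az": 0,"claw": 0.5},{"tx": 0,"ty": -0.4,"tz": 0,"ax": 0,"ay": 0,"az": 0,"claw": 0.5},{"tx": 0,"ty": -0.4,"tz": 0,"ax": 0,"ay": 0,"az": 0,"claw": 0.5},{"tx": 0,"ty": -0.4,"tz": 0,"ax": 0,"ay": 0,"az": 0,"claw": 0.5},{"tx": 0,"ty": -0.4,"tz": 0,"ax": 0,"ay": 0,"az": 0,"claw": 0.5},{"tx": 0,"ty": -0.3,"tz": 0,"ax": 0,"ay": 0,"az": 0,"claw": 0.5},{"tx": 0,"ty": 0,"tz": 0,"ax": 0,"ay": 0,"az": 0,"claw": 0.5},{"tx": 0,"ty": 0,"tz": 0,"ax": 0,"ay": 0,"az": 0,"claw": 0.5}]}}

```text
time_s: 11.97
tcp_pos: [0.6917, 0.0341, 0.192]
ee_rot: [[0.978, -0.21, -0.002], [-0.21, -0.978, -0.004], [-0.001, 0.004, -1.0]]
wrist_force: [-0.9, -8.2, 0.8]
gripper_width: 0.134
gripper_force: 30.0
```

```bash
python3 - <<'E'
from h import *
s=sense();y=np.array([.2117,.9773]);print(y@s["tcp_pos"][:2],s["tcp_pos"],s["wrist_force"],s["gripper_width"],s["gripper_force"])
shot("wrist","w4");im,X=shot("side","side4");shot("top","top4")
a=cv2.imread("pics/side4.png")[150:320,180:420];a=cv2.resize(a,(480,340),interpolation=cv2.INTER_CUBIC)
b=cv2.imread("pics/w4.png");b=cv2.resize(b,(320,200))
c=cv2.imread("pics/top4.png")[100:260,200:390];c=cv2.resize(c,(380,320),interpolation=cv2.INTER_CUBIC)
cv2.imwrite("pics/m4.png",np.vstack([np.hstack([a,np.vstack([b,np.zeros((140,320,3),np.uint8)])])[:, :800],np.pad(cv2.resize(c,(309,260)),((0,0),(0,491),(0,0)))]))
E
```

```text
0.1798065351514851 [0.69173712 0.03414078 0.19196383] [-0.94851119 -8.231937    0.79152855] 0.13359550856426625 30.010321754962206
```

View pics/m4.png

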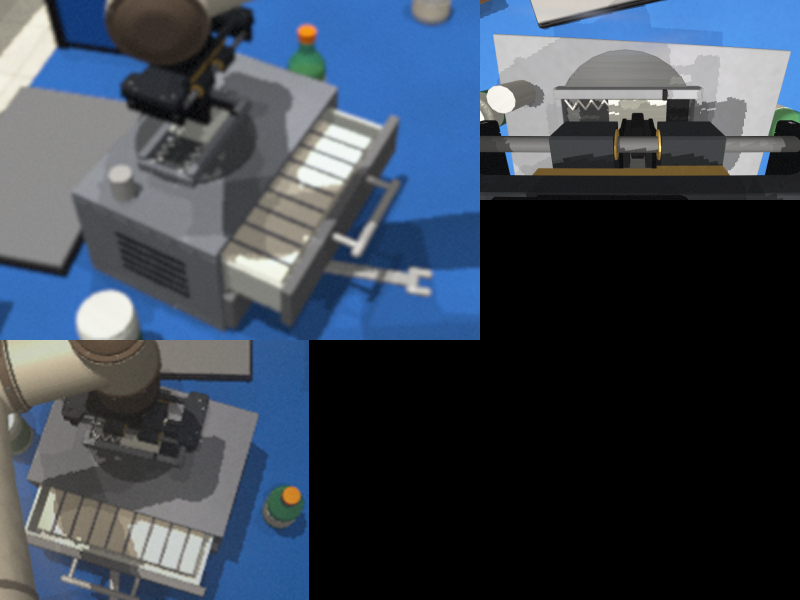

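The montage shows the upper drawer out, the lower one shut, the bystanders in place, and the tab gripped. The shutter is about 3 mm short of half open.

Emit:
{"api": "drive_tool", "payload": {"rows": [{"tx": 0,"ty": -0.15,"tz": 0,"ax": 0,"ay": 0,"az": 0,"claw": 0.5},{"tx": 0,"ty": -0.15,"tz": 0,"ax": 0,"ay": 0,"az": 0,"claw": 0.5},{"tx": 0,"ty": 0,"tz": 0,"ax": 0,"ay": 0,"az": 0,"claw": 0.5},{"tx": 0,"ty": 0,"tz": 0,"ax": 0,"ay": 0,"az": 0,"claw": 0.5},{"tx": 0,"ty": 0,"tz": 0,"ax": 0,"ay": 0,"az": 0,"claw": 0.5}]}}

```text
time_s: 12.53
tcp_pos: [0.6923, 0.0367, 0.192]
ee_rot: [[0.978, -0.211, -0.002], [-0.211, -0.978, -0.004], [-0.001, 0.005, -1.0]]
wrist_force: [-0.3, -8.6, 1.0]
gripper_width: 0.134
gripper_force: 30.0
```

```bash
python3 - <<'E'
from h import *
s=sense();y=np.array([.2117,.9773]);print(y@s["tcp_pos"][:2],s["tcp_pos"],s["wrist_force"],s["gripper_width"],s["gripper_force"])
im,X=shot("wrist","w5")
a=cv2.imread("pics/w5.png")[160:260,290:450];cv2.imwrite("pics/c5.png",cv2.resize(a,None,fx=5,fy=5,interpolation=cv2.INTER_CUBIC))
E
```

```text
0.18243949133336815 [0.69230587 0.03671169 0.19197608] [-0.29637804 -8.59092217  0.96808274] 0.13366716887146715 30.011958363465965
```

View pics/c5.png

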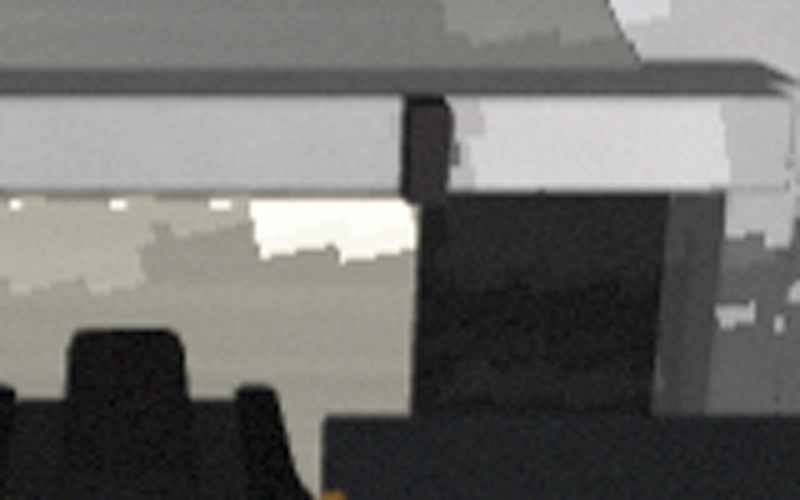

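The trailing edge meets the rail at about crop x=418, under the ridge at 403–448. I'll quantify that in world coordinates.

```bash
python3 - <<'E'
from h import *
D=np.load("w5.npz");X=D["X"];g=D["im"].astype(int).max(2);y=np.array([.2117,.9773])
q=X[...,:2]@y
E=[]
for v in range(201,242):
    r=g[v,365:385];k=np.where(r<90)[0][0]+365
    E.append(np.nanmean(q[v,k-3:k])-2*(0.6/8*0.2*5)*0 - abs(q[v,k-2]-q[v,k-3])*1.5)
print("edge",np.median(E),np.std(E), "plate z",np.nanmedian(X[205:235,360:370,2]))
V,U=np.mgrid[0:400,0:640]
w=(U>368)&(U<382)&(V>179)&(V<200)&(g<75)
print("ridge",w.sum(),np.nanmean(q[w]),np.nanmin(q[w]),np.nanmax(q[w]),np.nanmean(X[w],0))
# fixed frame end (hole end at -70)
for v in(210,220,230):
    r=g[v,405:440];print(r[:35:2], q[v,421:424])
E
```

```text
edge 0.1522633328537994 0.0004914412465726367 plate z 0.18068946288621712
ridge 180 0.15276975726852635 0.14575773244039614 0.15480579749853904 [7.18556120e-01 6.66557556e-04 1.86130168e-01]
[ 41  39  37  35  38  42  41  40  43  71  72  61  68  71  72 104 112 112] [0.12309792 0.12283653 0.12155449]
[31 28 26 21 26 28 30 26 27 61 59 66 71 75 85 96 95 94] [0.12272705 0.12141667 0.12060378]
[32 28 26 27 26 31 29 28 50 64 64 72 72 68 93 95 95 95] [0.12180483 0.12124318 0.12023199]
```

Emit:
{"api": "drive_tool", "payload": {"rows": [{"tx": 0,"ty": -0.03,"tz": 0,"ax": 0,"ay": 0,"az": 0,"claw": 0.5},{"tx": 0,"ty": 0,"tz": 0,"ax": 0,"ay": 0,"az": 0,"claw": 0.5},{"tx": 0,"ty": 0,"tz": 0,"ax": 0,"ay": 0,"az": 0,"claw": 0.5},{"tx": 0,"ty": 0,"tz": 0,"ax": 0,"ay": 0,"az": 0,"claw": 0.5},{"tx": 0,"ty": 0,"tz": 0,"ax": 0,"ay": 0,"az": 0,"claw": 0.5},{"tx": 0,"ty": 0,"tz": 0,"ax": 0,"ay": 0,"az": 0,"claw": 0.5}]}}

```text
time_s: 13.08
tcp_pos: [0.6923, 0.0368, 0.1919]
ee_rot: [[0.978, -0.211, -0.002], [-0.211, -0.978, -0.005], [-0.001, 0.005, -1.0]]
wrist_force: [-0.9, -8.8, 1.4]
gripper_width: 0.136
gripper_force: 30.0
```

```bash
python3 - <<'E'
from h import *
from station import finish_job
s=sense();p=np.array([.2117,.9773])@s["tcp_pos"][:2];print(p,s["gripper_force"],s["wrist_force"])
if abs(p-.1827)<.0012: print(finish_job())
E
```

```text
0.18253583128052275 30.013411820400506 [-0.90196026 -8.81268363  1.40462185]
the job is handed in; nothing more can be done
None
```

The job is handed in at about 13 s: the upper drawer is out at its stop, and the gripper is holding the shutter about half open (29.8 mm of the 30 mm mark); the lower drawer is shut, and nothing in the pictures looked disturbed.

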